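# Pack the house-call caddy

### The job

Pack the watchmaker's caddy for a house call: stand the brown oil bottle in the blue compartment, the black eyeglass in the yellow one and the amber round box in the green one, and lay the red movement holder in the white one, each the right way up and flat on the compartment's floor. Leave the two similar-looking tins on the bench top (the white one with the dark top and the one with the cream lid) where they are.

Things in the scene. Friction and masses are not known exactly. Their poses are not given: they have to be found in the camera images.
- oil_centre (a point): small brown bottle with black cap, standing; 31 mm across, 62 mm tall, body straight up to about 45 mm, cap 17 mm across. Point: on its axis, half-way up (31 mm above its underside); z along the bottle, upwards. Goes into the blue compartment.
- loupe_centre (a point): black watchmaker's eyeglass standing on its wide eyecup, pale rim round a dark glass on top; 34 mm across at the foot, narrower at the top, 28 mm tall. Point: on its axis, 14 mm above its underside; z upwards. Grip it in the lower half. Goes into the yellow compartment.
- amber_centre (a point): plain orange-amber round box with lid, 39 mm across, 18 mm high. Point: its centre, 9 mm above its underside; z upwards. Goes into the green compartment.
- movement_centre (a point): red ring-shaped holder with a golden watch movement in it, lying flat: ring 39 mm across and 8 mm high (11 mm with the movement), a brass crown 8 mm thick sticks out to 30 mm from the ring's centre. Point: centre of the ring, 4.5 mm above its underside; the crown points along its own -y, so grip across its own x; z upwards. Goes into the white compartment.
- open_tin_centre (a point): look-alike that stays: white round tin with a dark top and a white rim, 49 mm across, 18 mm high, loose. Point: its centre, 9 mm above its underside. The six loose things stand in shuffled places, two rows of three, about 95 mm apart in x and 90 mm in y (each 10 mm either way): fingers that close along x have the wider gaps.
- lidded_tin_centre (a point): look-alike that stays: round tin with cream lid and blue-grey lower half, 62 mm across, 22 mm high, loose. Point: its centre, 11 mm above its underside. A fixed lamp arm hangs over the bench behind the rows and to their right, 0.1 m or more beyond them and 0.15 to 0.4 m up, and a microscope head, 0.24 m tall, stands in front of the right end: travel low, about 0.1 m up.
- blue_liner: blue compartment of the caddy, a shallow open plastic liner, 84.5 mm square outside, 78.5 mm inside, fixed. Origin: centre of its underside, 5 mm above the bench; inner floor 3 mm and rim 14 mm above the origin; x, y along its walls, z up. The four stand two by two, 86.5 mm apart, in a fixed wooden caddy (184 mm square, walls 18 mm high, low steel loop handles at two ends); which colour is in which corner changes.
- yellow_liner: yellow compartment of the caddy, a shallow open plastic liner, 84.5 mm square outside, 78.5 mm inside, fixed. Origin: centre of its underside, 5 mm above the bench; inner floor 3 mm and rim 14 mm above the origin; x, y along its walls, z up.
- green_liner: green compartment of the caddy, a shallow open plastic liner, 84.5 mm square outside, 78.5 mm inside, fixed. Origin: centre of its underside, 5 mm above the bench; inner floor 3 mm and rim 14 mm above the origin; x, y along its walls, z up.
- white_liner: white compartment of the caddy, a shallow open plastic liner, 84.5 mm square outside, 78.5 mm inside, fixed. Origin: centre of its underside, 5 mm above the bench; inner floor 3 mm and rim 14 mm above the origin; x, y along its walls, z up.
Not all that is in view belongs to the job. What is shaped like the part that bears oil_centre but purple or turquoise is not meant.

How it is judged:
At the end, for the whole second after the job is handed in: Bottle in blue, eyeglass in yellow, amber box in green, movement holder in white: each centre within 30 mm of the compartment's middle along both walls, on its floor (within 4 mm), upright within 0.15 rad, released and at rest; both tins within 20 mm of where they started (x of oil_centre in the frame of blue_liner between -0.03 and 0.03 m and y of oil_centre in the frame of blue_liner between -0.03 and 0.03 m and z of oil_centre in the frame of blue_liner between 0 and 0.038 m and angle between each of oil_centre, loupe_centre, amber_centre, movement_centre's own z axis and vertical below 0.15 rad and linear speed of each of oil, loupe, amber, movement below 0.02 m/s and x of loupe_centre in the frame of yellow_liner between -0.03 and 0.03 m and y of loupe_centre in the frame of yellow_liner between -0.03 and 0.03 m and z of loupe_centre in the frame of yellow_liner between 0 and 0.021 m and x of amber_centre in the frame of green_liner between -0.03 and 0.03 m and y of amber_centre in the frame of green_liner between -0.03 and 0.03 m and z of amber_centre in the frame of green_liner between 0 and 0.016 m and x of movement_centre in the frame of white_liner between -0.03 and 0.03 m and y of movement_centre in the frame of white_liner between -0.03 and 0.03 m and z of movement_centre in the frame of white_liner between 0 and 0.0115 m and distance of each of open_tin_centre, lidded_tin_centre from where it was at the start of the episode below 0.02 m); the robot touches nothing.
It fails at once if a tin that should stay was moved more than 20 mm (distance of any of open_tin_centre, lidded_tin_centre from where it was at the start of the episode above 0.02 m).
It also fails if it takes over 99 s, if anything falls off the work surface, if the arm or the gripper's body presses on something with over 40 N, if the wrist force passes 120 N, or if a joint passes its speed limit or range.

### The arm

A 6-joint arm with a two-finger parallel gripper is mounted at the origin on a cart in front of the work surface, level with it; the furniture and walls round the work are solid. World frame = base frame: x ahead of the robot, y to its left, z up, the work surface at z = 0. Lengths are in m, angles in rad, forces in N, time in s.
With the tool pointing down it reaches from about 0.35 to 0.725 m from the base axis. Payload 4.3 kg.
Tool frame: the origin (TCP) lies midway between the tips of the shut fingers; the grasp point (between the pads) lies 19 mm behind it; z points along the fingers, y is the line along which they close (so a half turn about z gives the same grasp; the last joint's range is limited). The gripper opens to 85 mm and grips with 20 to 120 N. Pads are 22 mm wide; open, the fingers measure 114 mm over their backs; the gripper's body (76 mm by 85 mm) begins 54 mm behind the grasp point. The pads swing forward as they close: fully open they stand 13 mm farther back than shut.
Start: joints at [1.193, 0.377, 0.081, 1.274, 0, 1.46], TCP at [0.152, 0.555, 0.208] pointing down, gripper open.
Joint ranges: [-2.72, 2.72], [-0.84, 1.66], [-1.02, 1.22], [-1.77, 2.12], [-1.37, 1.28], [-3.14, 3.14]. Speed limits (rad/s): [2.57, 2.57, 3.14, 3.14, 3.14, 3.14].

### API

Orientations are given as a 3x3 rotation matrix whose columns are the frame's x, y, z axes.
In Python, from station import monitor, vision, workorder gives the robot as it stands. The module is installed in compiled form; this text tells all that it offers.
- The arm moves only by the shell command python3 -m inch 'ROWS'. ROWS is JSON, a list of rows, each an object of numbers: "x", "y", "z": the shift along the tool's x, y, z in mm; "rx", "ry", "rz": the turn, a rotation vector about the tool's x, y, z in rad; "hand": the opening, from 0 (shut) to 1 (fully open). A call has 1 to 8 rows; each row shifts and turns the commanded pose from where the row before left it, along the tool's axes as they then stand; what a row does not reach is not made up. A row lasts 1/12 s, in which the tool goes at most 41.7 mm and 7.16 degrees, less where a joint would pass 70% of its speed; a pose out of reach is approached as far as the arm can. A call is refused whole if a number of a shift passes 41.7 or a number of a turn 0.125, either way. A call with a gripper value outside its range is refused whole. The fingers move at their own pace and stop on an object; the grip force is fixed at half the most. Time passes only in rows, so rows that do not move let the fingers close. It gives the time, the measured TCP pose, the force, the opening and the grip force at its end, in the units of the state.
- monitor.read_state(): the state, without advancing time (a new reading comes with each control period).
- vision.snapshot(name): name is "scene" or "side" or "wrist"; returns the picture (420x560x3 uint8, blue, green, red); there is no depth.
- vision.camera_info(name): a dict with "fovy" (degrees; the focal length in pixels is half the picture's height over the tangent of half this angle, whatever the lens; pixels are square), "cx", "cy" (the principal point, pixels), "world_to_cam" (4x4, takes a point from world to camera coordinates); the wrist camera has in their place "mount" (4x4, takes a point from camera to tool coordinates, whose origin is the TCP and whose axes are the flange's). Camera axes: x right, y up, looking along -z (the intrinsics and any distortion apply to the point x, -y, -z); pixel columns grow to the right and rows downward; lengths in m; the calibration is good to about 2 mm. A picture is of the moment at which its call begins: read the wrist's pose just before it. camera_info takes no time and is no camera call.
- workorder.finish_job(): hands the job in; it is judged then, once.
The state is a dict: "t": time; "q": joint angles; "joint_velocities": joint speeds; "joint_efforts": joint torques, N m; "tool_pos": TCP position; "ee_rot": TCP orientation; "wrist_force": force on the tool from outside, world axes, zero at the start; "wrist_torque": the same for the moment, N m; "width": opening from 0.0 (shut) to 1.0 (fully open); "gripper_force": force on a finger pad.
Only numpy, scipy, OpenCV 4.12 (cv2) and the standard library are available. Lean on these libraries where they do the work, as an engineer would, in place of code of your own. Each camera call takes 0.05 s, during which the arm holds its last target. There are 200 camera calls.

## Working session

There is one attempt and no reset: what is moved stays moved. The work goes in short steps, Python scripts to look and compute and a shell command to move; the robot and the scene stay as the last step left them, time stands still between calls to the robot, and variables do not carry over. Pictures are saved under pics/ and viewed, at most 14 in all, crops included, and the job is handed in when it is done.

```bash
mkdir -p pics; python3 - <<'E'
from station import monitor, vision
import cv2,numpy as np
np.set_printoptions(precision=4,suppress=True)
for n in ["scene","side","wrist"]:
    im=vision.snapshot(n); cv2.imwrite(f"pics/{n}0.png",im)
    print(n,vision.camera_info(n))
a=cv2.imread("pics/scene0.png");cv2.imwrite("pics/scene0b.png",cv2.resize(a,(800,600),interpolation=cv2.INTER_CUBIC))
s=monitor.read_state(); print(s)
E
```

```text
scene {'fovy': 48.73499438423874, 'cx': 282.55769497043514, 'cy': 222.8490233591199, 'world_to_cam': array([[ 0.5828, -0.8126, -0.0051, -0.2108],
       [ 0.5665,  0.4017,  0.7195, -0.4039],
       [-0.5826, -0.4222,  0.6945, -0.5545],
       [ 0.    ,  0.    ,  0.    ,  1.    ]])}
side {'fovy': 47.77113572567317, 'cx': 273.38428020849256, 'cy': 213.6826019225958, 'world_to_cam': array([[-0.9556, -0.2945, -0.0044,  0.5323],
       [ 0.1295, -0.4337,  0.8917, -0.0844],
       [-0.2645,  0.8516,  0.4526, -0.8353],
       [ 0.    ,  0.    ,  0.    ,  1.    ]])}
wrist {'fovy': 70.80423856656759, 'cx': 275.7434310174253, 'cy': 207.0892550019339, 'mount': array([[-0.0008,  0.9492,  0.3148,  0.0806],
       [ 1.    ,  0.0005,  0.0012,  0.0005],
       [ 0.001 ,  0.3148, -0.9492, -0.1666],
       [ 0.    ,  0.    ,  0.    ,  1.    ]])}
{'t': 0.15, 'q': array([ 1.1927,  0.3779,  0.08  ,  1.2744, -0.    ,  1.4605]), 'joint_velocities': array([-0.0007,  0.0001,  0.0042,  0.0006,  0.0015, -0.0005]), 'joint_efforts': array([  0.0007, -46.4036,  27.017 ,   0.0139,  -0.0001,   0.    ]), 'tool_pos': array([0.1519, 0.554 , 0.2068]), 'ee_rot': array([[-0.9644,  0.2646, -0.0006],
       [ 0.2646,  0.9644, -0.0014],
       [ 0.0002, -0.0015, -1.    ]]), 'wrist_force': array([-0.5038, -0.1326, -0.0653]), 'wrist_torque': array([-0.0277, -0.0177,  0.0182]), 'gripper_force': 0.0, 'width': 1.0036934657408922}
```

View pics/scene0b.png

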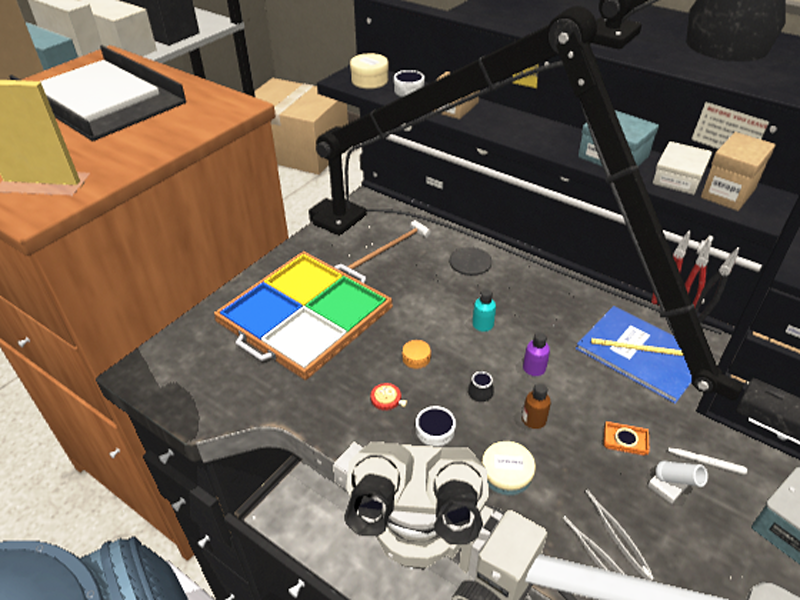

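View pics/side0.png

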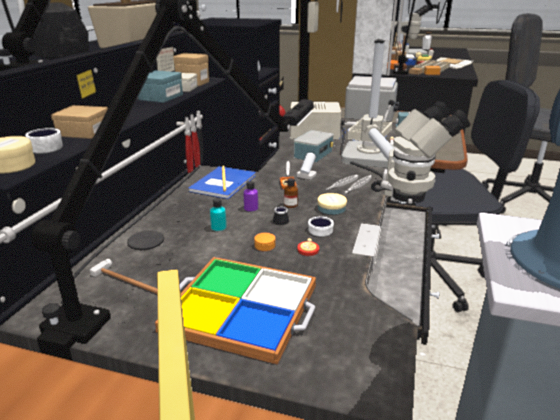

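The scene view (800 px wide) shows these, in pixels:
- **Compartments:** blue (261,310), yellow (305,279), green (347,303), white (305,337).
- **Things to pack:** amber box (417,350), movement (385,396), eyeglass (483,382), brown bottle (537,407).
- **Tins that stay:** white (436,424), cream (509,463).
- **Bottles:** turquoise (485,312), purple (537,355) and brown (537,407). Only the brown one fits the description.

```bash
cat > h.py <<'E'
import numpy as np
from station import monitor, vision
np.set_printoptions(precision=4,suppress=True)
def ray(name,u,v,z,st=None):
    i=vision.camera_info(name); f=210/np.tan(np.radians(i["fovy"]/2))
    d=np.array([(u-i["cx"])/f,-(v-i["cy"])/f,-1.])
    if "mount" in i:
        T=np.eye(4);T[:3,:3]=st["ee_rot"];T[:3,3]=st["tool_pos"];M=T@i["mount"]
    else: M=np.linalg.inv(i["world_to_cam"])
    o=M[:3,3];d=M[:3,:3]@d
    return o+d*(z-o[2])/d[2]
def proj(name,p,st=None):
    i=vision.camera_info(name); f=210/np.tan(np.radians(i["fovy"]/2))
    if "mount" in i:
        T=np.eye(4);T[:3,:3]=st["ee_rot"];T[:3,3]=st["tool_pos"];M=np.linalg.inv(T@i["mount"])
    else: M=i["world_to_cam"]
    c=M[:3,:3]@p+M[:3,3]
    return np.array([i["cx"]-f*c[0]/c[2],i["cy"]+f*c[1]/c[2]])
E
python3 - <<'E'
from h import *
k=.7
for n,u,v,z in [("oilcap",541,388,.062),("oilbase",536,418,.004),("loupe",483,379,.028),("amber",417,348,.018),("mov",386,395,.009),("crown",404,402,.005),("open",436,422,.018),("lidded",509,462,.022),("purple",541,339,.062),("turq",487,297,.062),("blue",261,311,.008),("yellow",305,280,.008),("green",348,304,.008),("white",306,338,.008)]:
    print(n,ray("scene",u*k,v*k,z))
for n,u,v,z in [("loupe",281,210,.028),("amber",265,238,.018),("mov",308,247,.009),("open",321,223,.018),("lidded",332,200,.022),("oilcap",291,181,.062),("blue",256,325,.008),("yellow",207,312,.008),("green",228,280,.008),("white",276,288,.008)]:
    print("side",n,ray("side",u,v,z))
print(proj("scene",np.array([.152,.555,.208])),proj("side",np.array([.152,.555,.208])))
import cv2
E
```

```text
oilcap [ 0.5401 -0.0752  0.062 ]
oilbase [ 0.5408 -0.0768  0.004 ]
loupe [0.5389 0.0016 0.028 ]
amber [0.5427 0.1072 0.018 ]
mov [0.4579 0.097  0.009 ]
crown [0.4646 0.0732 0.005 ]
open [0.4535 0.0168 0.018 ]
lidded [ 0.4521 -0.0854  0.022 ]
purple [ 0.6138 -0.0374  0.062 ]
turq [0.6433 0.0603 0.062 ]
blue [0.4793 0.3421 0.008 ]
yellow [0.5691 0.336  0.008 ]
green [0.565  0.2473 0.008 ]
white [0.476 0.251 0.008]
side loupe [0.5387 0.0066 0.028 ]
side amber [0.54   0.1075 0.018 ]
side mov [0.4595 0.1014 0.009 ]
side open [0.4531 0.0198 0.018 ]
side lidded [ 0.451  -0.0823  0.022 ]
side oilcap [ 0.5381 -0.0664  0.062 ]
side blue [0.4807 0.3315 0.008 ]
side yellow [0.5598 0.325  0.008 ]
side green [0.5609 0.2395 0.008 ]
side white [0.4793 0.238  0.008 ]
[-80.7324 188.1842] [615.3997 397.9386]
```

View pics/wrist0.png

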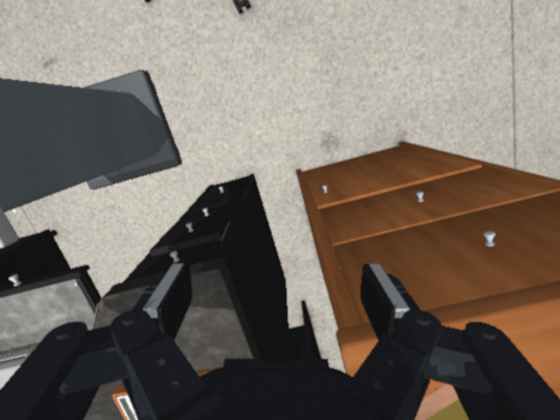

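```bash
python3 -m inch '[{"x":-30,"y":-18,"z":5},{"x":-30,"y":-18,"z":5},{"x":-30,"y":-18,"z":5},{"x":-30,"y":-18,"z":5},{"x":-30,"y":-18,"z":5},{"x":-30,"y":-18,"z":5},{"x":-30,"y":-18,"z":5}]' && python3 -m inch '[{"x":-30,"y":-18,"z":5},{"x":-30,"y":-18,"z":5},{"x":-30,"y":-18,"z":5},{"x":-30,"y":-18,"z":5},{"x":-30,"y":-18,"z":5},{"x":-30,"y":-18,"z":5},{"x":-30,"y":-18,"z":5}]' && python3 -m inch '[{"rz":0.12},{"rz":0.12},{"rz":0.12},{"rz":0.12},{"rz":0.12},{"rz":0.12},{"rz":0.12},{"rz":0.12}]' && python3 -m inch '[{"rz":0.12},{"rz":0.12},{"rz":0.103},{"x":0},{"x":0}]'; python3 - <<'E'
from h import *; import cv2
s=monitor.read_state();print(s["t"],s["q"],s["tool_pos"]);print(s["ee_rot"])
im=vision.snapshot("wrist");cv2.imwrite("pics/w1.png",cv2.resize(im,(800,600),interpolation=cv2.INTER_CUBIC))
E
```

```text
0.15 [ 1.1927  0.3779  0.08    1.2744 -0.      1.4605] [0.1519 0.554  0.2068]
[[-0.9644  0.2646 -0.0006]
 [ 0.2646  0.9644 -0.0014]
 [ 0.0002 -0.0015 -1.    ]]invalid input at $[0]: expected keys x, y, z, rx, ry, rz, hand
```

```bash

python3 -m inch '[{"x":-30,"y":-18,"z":5,"rx":0,"ry":0,"rz":0,"hand":1},{"x":-30,"y":-18,"z":5,"rx":0,"ry":0,"rz":0,"hand":1},{"x":-30,"y":-18,"z":5,"rx":0,"ry":0,"rz":0,"hand":1},{"x":-30,"y":-18,"z":5,"rx":0,"ry":0,"rz":0,"hand":1},{"x":-30,"y":-18,"z":5,"rx":0,"ry":0,"rz":0,"hand":1},{"x":-30,"y":-18,"z":5,"rx":0,"ry":0,"rz":0,"hand":1},{"x":-30,"y":-18,"z":5,"rx":0,"ry":0,"rz":0,"hand":1}]' && python3 -m inch '[{"x":-30,"y":-18,"z":5,"rx":0,"ry":0,"rz":0,"hand":1},{"x":-30,"y":-18,"z":5,"rx":0,"ry":0,"rz":0,"hand":1},{"x":-30,"y":-18,"z":5,"rx":0,"ry":0,"rz":0,"hand":1},{"x":-30,"y":-18,"z":5,"rx":0,"ry":0,"rz":0,"hand":1},{"x":-30,"y":-18,"z":5,"rx":0,"ry":0,"rz":0,"hand":1},{"x":-30,"y":-18,"z":5,"rx":0,"ry":0,"rz":0,"hand":1},{"x":-30,"y":-18,"z":5,"rx":0,"ry":0,"rz":0,"hand":1}]' && python3 -m inch '[{"x":0,"y":0,"z":0,"rx":0,"ry":0,"rz":0.12,"hand":1},{"x":0,"y":0,"z":0,"rx":0,"ry":0,"rz":0.12,"hand":1},{"x":0,"y":0,"z":0,"rx":0,"ry":0,"rz":0.12,"hand":1},{"x":0,"y":0,"z":0,"rx":0,"ry":0,"rz":0.12,"hand":1},{"x":0,"y":0,"z":0,"rx":0,"ry":0,"rz":0.12,"hand":1},{"x":0,"y":0,"z":0,"rx":0,"ry":0,"rz":0.12,"hand":1},{"x":0,"y":0,"z":0,"rx":0,"ry":0,"rz":0.12,"hand":1},{"x":0,"y":0,"z":0,"rx":0,"ry":0,"rz":0.12,"hand":1}]' && python3 -m inch '[{"x":0,"y":0,"z":0,"rx":0,"ry":0,"rz":0.12,"hand":1},{"x":0,"y":0,"z":0,"rx":0,"ry":0,"rz":0.12,"hand":1},{"x":0,"y":0,"z":0,"rx":0,"ry":0,"rz":0.103,"hand":1},{"x":0,"y":0,"z":0,"rx":0,"ry":0,"rz":0,"hand":0.6},{"x":0,"y":0,"z":0,"rx":0,"ry":0,"rz":0,"hand":0.6}]'; python3 - <<'E'
from h import *; import cv2
s=monitor.read_state();print(s["t"],s["q"],s["tool_pos"],s["width"]);print(s["ee_rot"])
im=vision.snapshot("wrist");cv2.imwrite("pics/w1.png",cv2.resize(im,(800,600),interpolation=cv2.INTER_CUBIC))
E
```

```text
t: 0.78
tool_pos: [0.3221, 0.376, 0.1722]
ee_rot: [[-0.964, 0.264, -0.0], [0.264, 0.964, 0.0], [0.0, 0.0, -1.0]]
wrist_force: [0.5, 0.7, -0.1]
width: 0.998
gripper_force: 0.0
t: 1.37
tool_pos: [0.4913, 0.1989, 0.1372]
ee_rot: [[-0.964, 0.265, -0.0], [0.265, 0.964, 0.0], [0.0, 0.0, -1.0]]
wrist_force: [-0.3, 0.2, -0.1]
width: 1.002
gripper_force: 0.0
t: 2.03
tool_pos: [0.4903, 0.2003, 0.1373]
ee_rot: [[-0.331, 0.944, -0.0], [0.944, 0.331, -0.0], [0.0, -0.0, -1.0]]
wrist_force: [-0.5, -0.5, -0.1]
width: 0.997
gripper_force: 0.0
t: 2.45
tool_pos: [0.4904, 0.2004, 0.1374]
ee_rot: [[-0.003, 1.0, -0.0], [1.0, 0.003, 0.0], [0.0, -0.0, -1.0]]
wrist_force: [0.2, 0.3, 0.1]
width: 0.748
gripper_force: 0.0
2.45 [ 0.2681  0.3174 -0.1898  1.0639  0.0001  1.8362] [0.4904 0.2004 0.1374] 0.7477466728242902
[[-0.0027  1.     -0.0003]
 [ 1.      0.0027  0.    ]
 [ 0.     -0.0003 -1.    ]]
```

View pics/w1.png

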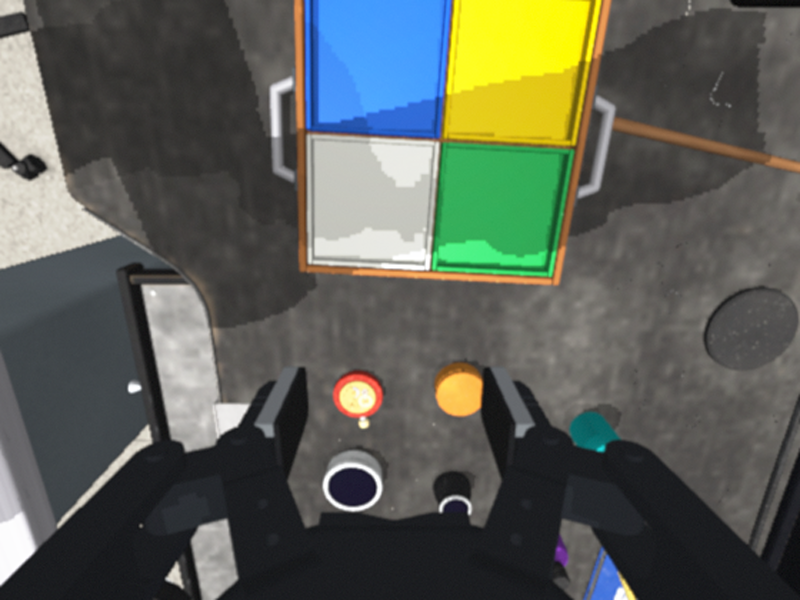

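Wrist view, in 800-px pixels:
- **Compartments:** white centre (371,203), green (501,210), blue (377,67), yellow (522,70).
- **Bench:** movement (358,396) with its crown at (363,422), amber (460,389), open tin (353,485), eyeglass top (455,507).

```bash
python3 - <<'E'
from h import *
s=monitor.read_state();k=.7
for n,u,v,z in [("amber",460,388,.018),("mov",358,395,.009),("crown",364,423,.004),("open",353,486,.018),("loupe",455,507,.028),
 ("wTL",306,135,.019),("wTR",440,140,.019),("wBL",305,266,.019),("wBR",433,271,.019),("gTR",577,147,.019),("gBR",556,277,.019)]:
    print(n,ray("wrist",u*k,v*k,z,s))
E
```

```text
amber [0.5416 0.1118 0.018 ]
mov [0.4621 0.1    0.009 ]
crown [0.4659 0.0702 0.004 ]
open [0.4565 0.0181 0.018 ]
loupe [0.5414 0.006  0.028 ]
wTL [0.4349 0.2938 0.019 ]
wTR [0.5197 0.291  0.019 ]
wBL [0.4288 0.2086 0.019 ]
wBR [0.5179 0.2052 0.019 ]
gTR [0.607  0.2869 0.019 ]
gBR [0.6042 0.201  0.019 ]
```

```bash

python3 -m inch '[{"x":-30,"y":17,"z":12,"rx":0,"ry":0,"rz":0,"hand":0.65},{"x":-30,"y":17,"z":12,"rx":0,"ry":0,"rz":0,"hand":0.65},{"x":-30,"y":17,"z":13,"rx":0,"ry":0,"rz":0,"hand":0.65},{"x":0,"y":0,"z":25,"rx":0,"ry":0,"rz":0,"hand":0.65},{"x":0,"y":0,"z":25,"rx":0,"ry":0,"rz":0,"hand":0.65},{"x":0,"y":0,"z":0,"rx":0,"ry":0,"rz":0,"hand":0.65},{"x":0,"y":0,"z":0,"rx":0,"ry":0,"rz":0,"hand":0.65}]'
python3 - <<'E'
from h import *; import cv2
s=monitor.read_state()
im=vision.snapshot("wrist");cv2.imwrite("pics/w2.png",im)
print(proj("wrist",np.array([.541,.11,.018]),s))
E
```

```text
t: 3.08
tool_pos: [0.5396, 0.1102, 0.0494]
ee_rot: [[-0.001, 1.0, -0.004], [1.0, 0.001, -0.0], [-0.0, -0.004, -1.0]]
wrist_force: [0.1, -0.3, 0.2]
width: 0.65
gripper_force: 0.0
[277.4013 227.5354]
```

View pics/w2.png

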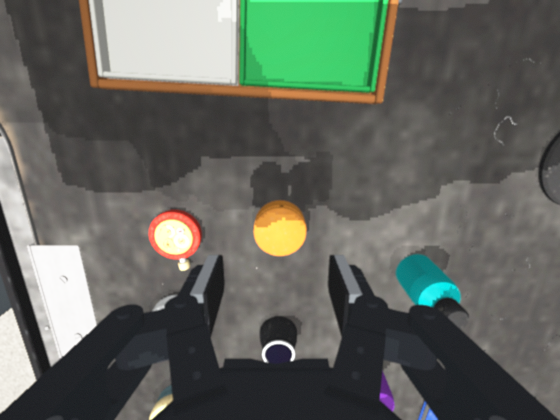

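Amber's top sits at (280,227), against (277,227) predicted, so shift about 2 mm in x. Now descend and grip.

```bash

python3 -m inch '[{"x":0,"y":2,"z":20,"rx":0,"ry":0,"rz":0,"hand":0.65},{"x":0,"y":0,"z":20,"rx":0,"ry":0,"rz":0,"hand":0.65},{"x":0,"y":0,"z":7,"rx":0,"ry":0,"rz":0,"hand":0.65},{"x":0,"y":0,"z":0,"rx":0,"ry":0,"rz":0,"hand":0.65},{"x":0,"y":0,"z":0,"rx":0,"ry":0,"rz":0,"hand":0},{"x":0,"y":0,"z":0,"rx":0,"ry":0,"rz":0,"hand":0},{"x":0,"y":0,"z":0,"rx":0,"ry":0,"rz":0,"hand":0},{"x":0,"y":0,"z":0,"rx":0,"ry":0,"rz":0,"hand":0}]'
```

```text
t: 3.8
tool_pos: [0.5445, 0.1105, 0.0047]
ee_rot: [[-0.0, 1.0, 0.002], [1.0, 0.0, 0.0], [0.0, 0.002, -1.0]]
wrist_force: [1.0, -0.2, -0.4]
width: 0.086
gripper_force: 0.0
```

```bash
python3 - <<'E'
from h import *; import cv2
s=monitor.read_state();print(s["tool_pos"],s["width"],s["gripper_force"])
a=vision.snapshot("wrist");b=vision.snapshot("scene")
c=cv2.resize(b[190:350,220:420],(500,400),interpolation=cv2.INTER_CUBIC)
cv2.imwrite("pics/w3.png",np.hstack([cv2.resize(a[170:410,130:430],(500,400)),c])[:, :1000])
d=cv2.imread("pics/w3.png");cv2.imwrite("pics/w3.png",cv2.resize(d,(800,320)))
E
```

```text
[0.5445 0.1105 0.0047] 0.08570730313054288 0.0
```

View pics/w3.png

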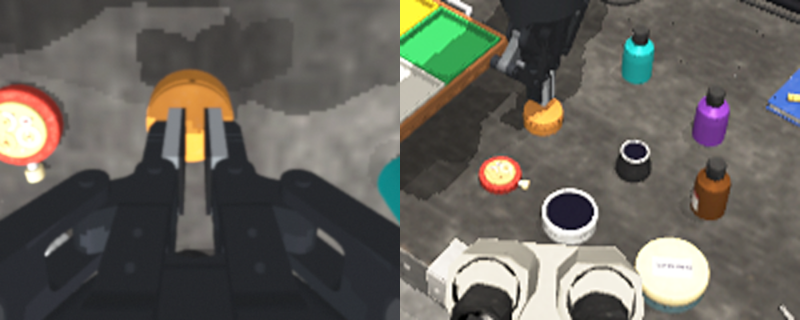

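```bash
python3 - <<'E'
from h import *
s=monitor.read_state()
for p in [(.5445,.1105,.0047),(.5445,.1105,.018),(.5445,.1105,.03),(.543,.11,.018)]:
    q=proj("wrist",np.array(p),s);print("w",q,(q-[130,170])*1.333); q=proj("scene",np.array(p));print("s",q,400+(q[0]-220)*2,(q[1]-190)*2)
print(ray("wrist",272.5,252,.018,s)); print(ray("scene",220+143/2,190+112/2,.018))
E
```

```text
w [275.9141 246.8783] [194.5035 102.4788]
s [291.0004 247.002 ] 542.0007857072244 114.00406760026306
w [275.9436 257.0901] [194.5428 116.0912]
s [291.0514 242.3507] 542.1028716010965 104.70137743270021
w [275.9741 267.6927] [194.5835 130.2243]
s [291.0984 238.0718] 542.1967820952536 96.14367962067888
w [273.3492 257.8674] [191.0845 117.1273]
s [290.8219 242.9124] 541.6438341930681 105.8248112954621
[0.5425 0.1138 0.018 ]
[0.537  0.1042 0.018 ]
```

```bash

python3 -m inch '[{"x":0,"y":0,"z":0,"rx":0,"ry":0,"rz":0,"hand":0},{"x":0,"y":0,"z":0,"rx":0,"ry":0,"rz":0,"hand":0}]'
python3 - <<'E'
from h import *; import cv2
a=vision.snapshot("wrist");b=vision.snapshot("side")
cv2.imwrite("pics/w4.png",np.hstack([cv2.resize(a[200:320,210:340],(433,400),interpolation=cv2.INTER_CUBIC),cv2.resize(b[190:290,215:305],(360,400),interpolation=cv2.INTER_CUBIC)]))
E
```

```text
t: 4.07
tool_pos: [0.5436, 0.1104, 0.0037]
ee_rot: [[0.0, 1.0, 0.0], [1.0, -0.0, 0.0], [0.0, 0.0, -1.0]]
wrist_force: [0.7, -0.9, 0.3]
width: -0.0
gripper_force: 0.0
```

View pics/w4.png

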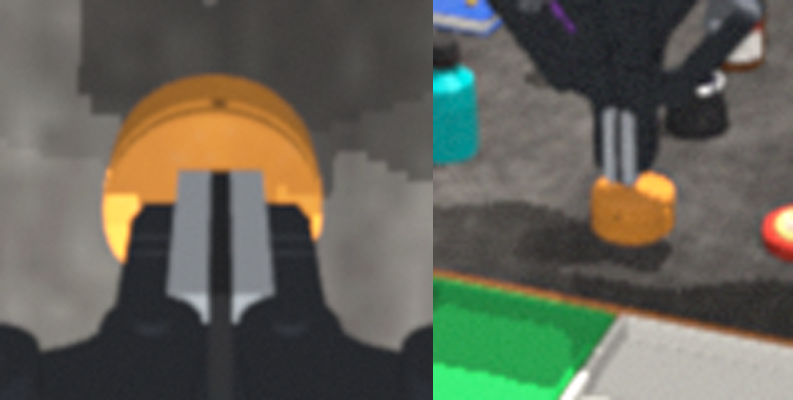

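```bash
python3 - <<'E'
from h import *
for z in (.0037,.018,.023): print(z,[proj("side",np.array((.5436,y,z))) for y in (.0995,.1104,.1214)])
E
```

```text
0.0037 [array([264.6065, 242.3086]), array([262.7911, 245.1469]), array([260.92  , 248.0724])]
0.018 [array([264.5084, 235.6941]), array([262.6785, 238.4833]), array([260.7922, 241.3587])]
0.023 [array([264.4737, 233.3585]), array([262.6388, 236.1302]), array([260.7471, 238.9875])]
```

The images put the shut fingertips on top of the box, at z ≈ 0.018–0.023. The reported TCP is therefore about 15–19 mm below the real tips. I'll open, go down in small steps and watch the force.

```bash

python3 -m inch '[{"x":0,"y":0,"z":-4,"rx":0,"ry":0,"rz":0,"hand":0.65},{"x":0,"y":0,"z":0,"rx":0,"ry":0,"rz":0,"hand":0.65},{"x":0,"y":0,"z":0,"rx":0,"ry":0,"rz":0,"hand":0.65},{"x":0,"y":0,"z":0,"rx":0,"ry":0,"rz":0,"hand":0.65},{"x":0,"y":0,"z":0,"rx":0,"ry":0,"rz":0,"hand":0.65},{"x":0,"y":0,"z":0,"rx":0,"ry":0,"rz":0,"hand":0.65}]'
python3 -m inch '[{"x":0,"y":0,"z":4,"rx":0,"ry":0,"rz":0,"hand":0.65},{"x":0,"y":0,"z":3,"rx":0,"ry":0,"rz":0,"hand":0.65},{"x":0,"y":0,"z":0,"rx":0,"ry":0,"rz":0,"hand":0.65}]'
python3 -m inch '[{"x":0,"y":0,"z":3,"rx":0,"ry":0,"rz":0,"hand":0.65},{"x":0,"y":0,"z":0,"rx":0,"ry":0,"rz":0,"hand":0.65}]'
python3 -m inch '[{"x":0,"y":0,"z":3,"rx":0,"ry":0,"rz":0,"hand":0.65},{"x":0,"y":0,"z":0,"rx":0,"ry":0,"rz":0,"hand":0.65}]'
python3 - <<'E'
from h import *; import cv2
a=vision.snapshot("wrist");b=vision.snapshot("side")
cv2.imwrite("pics/w5.png",np.hstack([cv2.resize(a[200:320,210:340],(433,400),interpolation=cv2.INTER_CUBIC),cv2.resize(b[190:290,215:305],(360,400),interpolation=cv2.INTER_CUBIC)]))
E
```

```text
t: 4.67
tool_pos: [0.5434, 0.1104, 0.0074]
ee_rot: [[-0.0, 1.0, -0.0], [1.0, 0.0, 0.0], [0.0, -0.0, -1.0]]
wrist_force: [-0.1, 0.6, 0.4]
width: 0.652
gripper_force: 0.0
t: 4.92
tool_pos: [0.5427, 0.1103, -0.0004]
ee_rot: [[-0.0, 1.0, -0.001], [1.0, 0.0, -0.0], [-0.0, -0.001, -1.0]]
wrist_force: [0.0, 0.4, 0.1]
width: 0.649
gripper_force: 0.0
t: 5.08
tool_pos: [0.543, 0.1103, -0.0031]
ee_rot: [[0.0, 1.0, -0.001], [1.0, -0.0, -0.0], [-0.0, -0.001, -1.0]]
wrist_force: [-0.8, 0.5, -0.4]
width: 0.651
gripper_force: 0.0
t: 5.25
tool_pos: [0.5432, 0.1104, -0.006]
ee_rot: [[0.0, 1.0, -0.001], [1.0, -0.0, 0.0], [0.0, -0.001, -1.0]]
wrist_force: [-0.8, 1.5, 0.4]
width: 0.651
gripper_force: 0.0
```

View pics/w5.png

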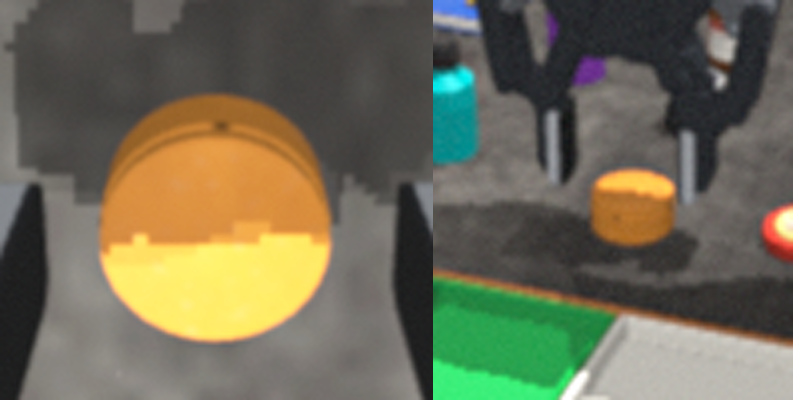

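Side view: the tips, at (560,183) and (685,200) in the crop, still hang at about box-top height (z ≈ 0.018), with no force. Go down another 11 mm, then close.

```bash

python3 -m inch '[{"x":0,"y":0,"z":4,"rx":0,"ry":0,"rz":0,"hand":0.65},{"x":0,"y":0,"z":4,"rx":0,"ry":0,"rz":0,"hand":0.65},{"x":0,"y":0,"z":0,"rx":0,"ry":0,"rz":0,"hand":0.65}]'
python3 -m inch '[{"x":0,"y":0,"z":3,"rx":0,"ry":0,"rz":0,"hand":0.65},{"x":0,"y":0,"z":0,"rx":0,"ry":0,"rz":0,"hand":0.65},{"x":0,"y":0,"z":0,"rx":0,"ry":0,"rz":0,"hand":0},{"x":0,"y":0,"z":0,"rx":0,"ry":0,"rz":0,"hand":0},{"x":0,"y":0,"z":0,"rx":0,"ry":0,"rz":0,"hand":0},{"x":0,"y":0,"z":0,"rx":0,"ry":0,"rz":0,"hand":0}]'
```

```text
t: 5.6
tool_pos: [0.5428, 0.1104, -0.0144]
ee_rot: [[0.0, 1.0, -0.001], [1.0, -0.0, -0.0], [-0.0, -0.001, -1.0]]
wrist_force: [-0.1, -0.1, 0.1]
width: 0.654
gripper_force: 0.0
t: 6.1
tool_pos: [0.5438, 0.1105, -0.0161]
ee_rot: [[-0.0, 1.0, 0.001], [1.0, 0.0, 0.0], [0.0, 0.001, -1.0]]
wrist_force: [-0.9, 0.1, 3.6]
width: 0.425
gripper_force: 60.0
```

```bash

python3 -m inch '[{"x":0,"y":0,"z":-30,"rx":0,"ry":0,"rz":0,"hand":0},{"x":0,"y":0,"z":-30,"rx":0,"ry":0,"rz":0,"hand":0},{"x":34,"y":4.5,"z":0,"rx":0,"ry":0,"rz":0,"hand":0},{"x":34,"y":4.5,"z":0,"rx":0,"ry":0,"rz":0,"hand":0},{"x":34,"y":4.5,"z":0,"rx":0,"ry":0,"rz":0,"hand":0},{"x":34,"y":4.5,"z":0,"rx":0,"ry":0,"rz":0,"hand":0},{"x":0,"y":0,"z":0,"rx":0,"ry":0,"rz":0,"hand":0}]'
python3 -m inch '[{"x":0,"y":0,"z":20,"rx":0,"ry":0,"rz":0,"hand":0},{"x":0,"y":0,"z":20,"rx":0,"ry":0,"rz":0,"hand":0},{"x":0,"y":0,"z":11,"rx":0,"ry":0,"rz":0,"hand":0},{"x":0,"y":0,"z":0,"rx":0,"ry":0,"rz":0,"hand":0},{"x":0,"y":0,"z":0,"rx":0,"ry":0,"rz":0,"hand":0}]'
```

```text
t: 6.68
tool_pos: [0.5623, 0.2524, 0.0437]
ee_rot: [[-0.006, 1.0, 0.002], [1.0, 0.006, 0.004], [0.004, 0.002, -1.0]]
wrist_force: [-0.5, -0.2, 0.1]
width: 0.423
gripper_force: 60.1
t: 7.1
tool_pos: [0.5607, 0.2458, -0.008]
ee_rot: [[0.0, 1.0, -0.002], [1.0, -0.0, -0.001], [-0.001, -0.002, -1.0]]
wrist_force: [-0.8, 0.4, -0.3]
width: 0.423
gripper_force: 72.3
```

```bash

python3 -m inch '[{"x":0,"y":0,"z":0,"rx":0,"ry":0,"rz":0,"hand":0.55},{"x":0,"y":0,"z":0,"rx":0,"ry":0,"rz":0,"hand":0.55},{"x":0,"y":0,"z":0,"rx":0,"ry":0,"rz":0,"hand":0.55},{"x":0,"y":0,"z":-20,"rx":0,"ry":0,"rz":0,"hand":0.55},{"x":0,"y":0,"z":-35,"rx":0,"ry":0,"rz":0,"hand":0.65},{"x":0,"y":0,"z":0,"rx":0,"ry":0,"rz":0,"hand":0.65}]'
python3 -m inch '[{"x":-29,"y":-20,"z":0,"rx":0,"ry":0,"rz":0,"hand":0.65},{"x":-29,"y":-20,"z":0,"rx":0,"ry":0,"rz":0,"hand":0.65},{"x":-29,"y":-20,"z":0,"rx":0,"ry":0,"rz":0,"hand":0.65},{"x":-29,"y":-20,"z":0,"rx":0,"ry":0,"rz":0,"hand":0.65},{"x":-30,"y":-20,"z":0,"rx":0,"ry":0,"rz":0,"hand":0.65},{"x":0,"y":0,"z":18,"rx":0,"ry":0,"rz":0,"hand":0.65},{"x":0,"y":0,"z":0,"rx":0,"ry":0,"rz":0,"hand":0.65},{"x":0,"y":0,"z":0,"rx":0,"ry":0,"rz":0,"hand":0.65}]'
python3 - <<'E'
from h import *; import cv2
s=monitor.read_state();im=vision.snapshot("wrist");print(s["tool_pos"])
print([proj("wrist",np.array(p),s) for p in ((.461,.1,.009),(.5605,.246,.026))])
cv2.imwrite("pics/w6.png",cv2.resize(im,(800,600),interpolation=cv2.INTER_CUBIC))
E
```

```text
t: 7.6
tool_pos: [0.5659, 0.2477, 0.0543]
ee_rot: [[0.0, 1.0, 0.01], [1.0, -0.0, 0.003], [0.003, 0.01, -1.0]]
wrist_force: [1.0, 0.3, 1.5]
width: 0.646
gripper_force: 0.0
t: 8.27
tool_pos: [0.4615, 0.1003, 0.0298]
ee_rot: [[0.001, 1.0, 0.0], [1.0, -0.001, 0.0], [0.0, 0.0, -1.0]]
wrist_force: [-0.3, 0.2, 0.2]
width: 0.646
gripper_force: 0.0
[0.4615 0.1003 0.0298]
[array([274.6292, 233.5869]), array([481.7003, -33.452 ])]
```

View pics/w6.png

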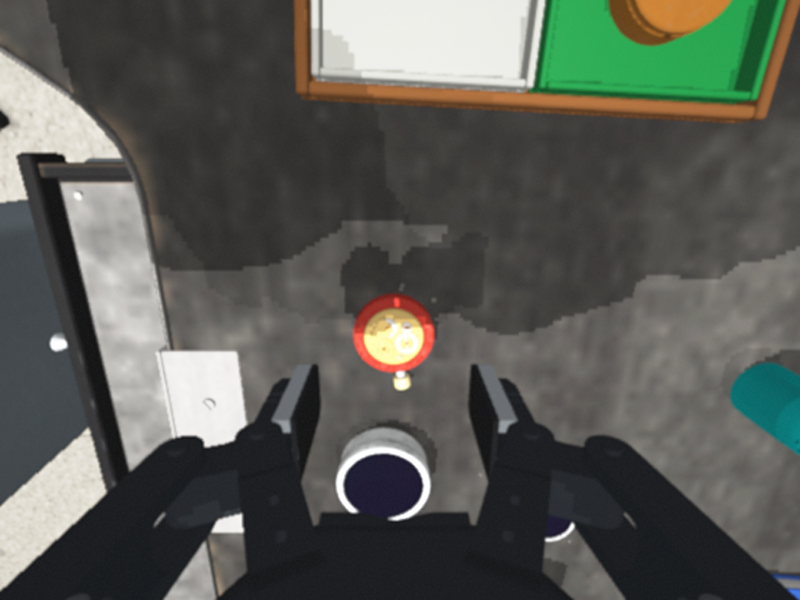

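Amber sits flat in green. The movement ring is at (395,334), about 1 mm off prediction in x, with its crown at (401,381). The side of the open tin is well clear. Descend.

```bash

python3 -m inch '[{"x":0,"y":1,"z":20,"rx":0,"ry":0,"rz":0,"hand":0.6},{"x":0,"y":0,"z":20,"rx":0,"ry":0,"rz":0,"hand":0.6},{"x":0,"y":0,"z":5,"rx":0,"ry":0,"rz":0,"hand":0.6},{"x":0,"y":0,"z":0,"rx":0,"ry":0,"rz":0,"hand":0.6}]'
python3 -m inch '[{"x":0,"y":0,"z":3,"rx":0,"ry":0,"rz":0,"hand":0.6},{"x":0,"y":0,"z":1,"rx":0,"ry":0,"rz":0,"hand":0.6},{"x":0,"y":0,"z":0,"rx":0,"ry":0,"rz":0,"hand":0.6},{"x":0,"y":0,"z":0,"rx":0,"ry":0,"rz":0,"hand":0},{"x":0,"y":0,"z":0,"rx":0,"ry":0,"rz":0,"hand":0},{"x":0,"y":0,"z":0,"rx":0,"ry":0,"rz":0,"hand":0}]'
```

```text
t: 8.65
tool_pos: [0.462, 0.101, -0.0162]
ee_rot: [[-0.001, 1.0, -0.002], [1.0, 0.001, 0.0], [0.0, -0.002, -1.0]]
wrist_force: [-0.6, 0.1, -0.3]
width: 0.6
gripper_force: 0.0
t: 9.15
tool_pos: [0.4655, 0.1007, -0.0161]
ee_rot: [[-0.0, 1.0, 0.006], [1.0, 0.0, 0.001], [0.001, 0.006, -1.0]]
wrist_force: [-2.4, -0.0, 27.6]
width: 0.183
gripper_force: 15.6
```

```bash

python3 -m inch '[{"x":0,"y":0,"z":-3,"rx":0,"ry":0,"rz":0,"hand":0.6},{"x":0,"y":0,"z":-5,"rx":0,"ry":0,"rz":0,"hand":0.6},{"x":0,"y":0,"z":-15,"rx":0,"ry":0,"rz":0,"hand":0.6},{"x":0,"y":0,"z":0,"rx":0,"ry":0,"rz":0,"hand":0.6}]'
python3 - <<'E'
from h import *; import cv2
s=monitor.read_state();im=vision.snapshot("wrist");b=vision.snapshot("side");print(s["tool_pos"])
cv2.imwrite("pics/w7.png",np.hstack([cv2.resize(im[200:320,210:340],(433,400),interpolation=cv2.INTER_CUBIC),cv2.resize(b[200:300,260:350],(360,400),interpolation=cv2.INTER_CUBIC)]))
E
```

```text
t: 9.48
tool_pos: [0.4641, 0.1005, 0.0055]
ee_rot: [[0.0, 1.0, 0.003], [1.0, -0.0, 0.0], [0.0, 0.003, -1.0]]
wrist_force: [0.6, 0.7, -0.6]
width: 0.601
gripper_force: 0.0
[0.4641 0.1005 0.0055]
```

View pics/w7.png

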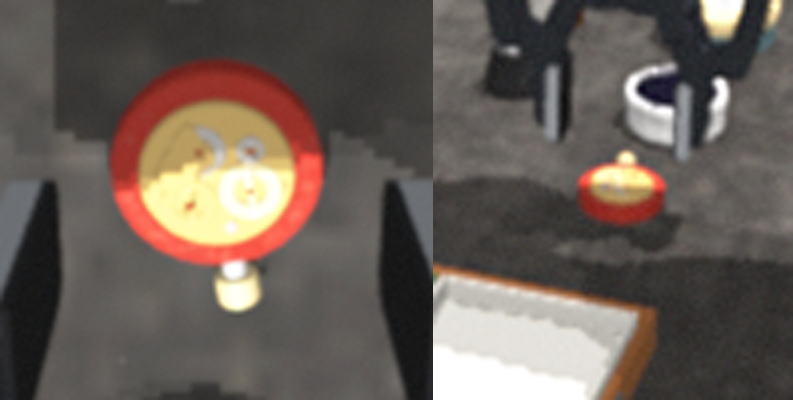

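```bash
python3 - <<'E'
from h import *
for z in (.02,.025,.03,.035): print(z,[proj("side",np.array((x,.1005,z))) for x in (.434,.494)])
s=monitor.read_state()
print(ray("wrist",210+217/3.33,200+160/3.33,.008,s),ray("side",260+(622-433)/4,200+191/4,.008))
E
```

```text
0.02 [array([322.0826, 243.6045]), array([289.9891, 238.8309])]
0.025 [array([322.1994, 241.2057]), array([290.0202, 236.4635])]
0.03 [array([322.3168, 238.7941]), array([290.0514, 234.0837])]
0.035 [array([322.4349, 236.3697]), array([290.0828, 231.6915])]
[0.4633 0.1014 0.008 ] [0.4606 0.1028 0.008 ]
```

The ring is undisturbed and centred (the wrist camera puts it at x=0.463), and the tips really sit about 23–24 mm behind the reported TCP. Go deeper with force checks.

```bash

python3 -m inch '[{"x":0,"y":-1,"z":15,"rx":0,"ry":0,"rz":0,"hand":0.56},{"x":0,"y":0,"z":9,"rx":0,"ry":0,"rz":0,"hand":0.56},{"x":0,"y":0,"z":0,"rx":0,"ry":0,"rz":0,"hand":0.56}]'
python3 -m inch '[{"x":0,"y":0,"z":1.5,"rx":0,"ry":0,"rz":0,"hand":0.56},{"x":0,"y":0,"z":0,"rx":0,"ry":0,"rz":0,"hand":0.56}]'
python3 -m inch '[{"x":0,"y":0,"z":1.5,"rx":0,"ry":0,"rz":0,"hand":0.56},{"x":0,"y":0,"z":0,"rx":0,"ry":0,"rz":0,"hand":0.56}]'
```

```text
t: 9.83
tool_pos: [0.4589, 0.1002, -0.0229]
ee_rot: [[0.0, 1.0, -0.005], [1.0, -0.0, -0.0], [-0.0, -0.005, -1.0]]
wrist_force: [-0.5, 0.9, -0.5]
width: 0.558
gripper_force: 0.0
t: 10.0
tool_pos: [0.461, 0.1004, -0.0225]
ee_rot: [[0.0, 1.0, -0.001], [1.0, -0.0, 0.0], [0.0, -0.001, -1.0]]
wrist_force: [0.2, -0.3, -0.4]
width: 0.56
gripper_force: 0.0
t: 10.17
tool_pos: [0.4618, 0.1004, -0.0234]
ee_rot: [[0.0, 1.0, 0.0], [1.0, -0.0, 0.0], [0.0, 0.0, -1.0]]
wrist_force: [0.9, -0.0, -0.2]
width: 0.556
gripper_force: 0.0
```

```bash

python3 -m inch '[{"x":0,"y":1,"z":0,"rx":0,"ry":0,"rz":0,"hand":0.4},{"x":0,"y":0,"z":0,"rx":0,"ry":0,"rz":0,"hand":0.4},{"x":0,"y":0,"z":0,"rx":0,"ry":0,"rz":0,"hand":0.4}]'
```

```text
t: 10.42
tool_pos: [0.4625, 0.1005, -0.0228]
ee_rot: [[-0.0, 1.0, 0.0], [1.0, 0.0, 0.0], [0.0, 0.0, -1.0]]
wrist_force: [-3.3, -0.7, 6.4]
width: 0.417
gripper_force: 59.1
```

```bash

python3 -m inch '[{"x":0,"y":0,"z":-25,"rx":0,"ry":0,"rz":0,"hand":0},{"x":0,"y":0,"z":-25,"rx":0,"ry":0,"rz":0,"hand":0},{"x":30,"y":2.6,"z":0,"rx":0,"ry":0,"rz":0,"hand":0},{"x":30,"y":2.6,"z":0,"rx":0,"ry":0,"rz":0,"hand":0},{"x":30,"y":2.6,"z":0,"rx":0,"ry":0,"rz":0,"hand":0},{"x":30,"y":2.6,"z":0,"rx":0,"ry":0,"rz":0,"hand":0},{"x":30,"y":2.6,"z":0,"rx":0,"ry":0,"rz":0,"hand":0},{"x":0,"y":0,"z":0,"rx":0,"ry":0,"rz":0,"hand":0}]'
python3 -m inch '[{"x":0,"y":0,"z":15,"rx":0,"ry":0,"rz":0,"hand":0},{"x":0,"y":0,"z":15,"rx":0,"ry":0,"rz":0,"hand":0},{"x":0,"y":0,"z":10,"rx":0,"ry":0,"rz":0,"hand":0},{"x":0,"y":0,"z":0,"rx":0,"ry":0,"rz":0,"hand":0},{"x":0,"y":0,"z":0,"rx":0,"ry":0,"rz":0,"hand":0}]'
```

```text
t: 11.08
tool_pos: [0.4769, 0.2555, 0.0272]
ee_rot: [[-0.005, 1.0, 0.003], [1.0, 0.005, 0.004], [0.004, 0.003, -1.0]]
wrist_force: [0.8, 0.4, 0.1]
width: 0.415
gripper_force: 59.9
t: 11.5
tool_pos: [0.4748, 0.2497, -0.0139]
ee_rot: [[0.0, 1.0, -0.002], [1.0, -0.0, -0.001], [-0.001, -0.002, -1.0]]
wrist_force: [-1.1, -0.1, -0.3]
width: 0.411
gripper_force: 73.0
```

```bash

python3 -m inch '[{"x":0,"y":0,"z":0,"rx":0,"ry":0,"rz":0,"hand":0.53},{"x":0,"y":0,"z":0,"rx":0,"ry":0,"rz":0,"hand":0.53},{"x":0,"y":0,"z":0,"rx":0,"ry":0,"rz":0,"hand":0.53},{"x":0,"y":0,"z":-20,"rx":0,"ry":0,"rz":0,"hand":0.53},{"x":0,"y":0,"z":-35,"rx":0,"ry":0,"rz":0,"hand":0.6},{"x":0,"y":0,"z":0,"rx":0,"ry":0,"rz":0,"hand":0.6}]'
python3 -m inch '[{"x":-30,"y":8,"z":0,"rx":0,"ry":0,"rz":0,"hand":0.6},{"x":-30,"y":8,"z":0,"rx":0,"ry":0,"rz":0,"hand":0.6},{"x":-30,"y":8,"z":0,"rx":0,"ry":0,"rz":0,"hand":0.6},{"x":-30,"y":8,"z":0,"rx":0,"ry":0,"rz":0,"hand":0.6},{"x":-30,"y":8,"z":0,"rx":0,"ry":0,"rz":0,"hand":0.6},{"x":-30,"y":8,"z":0,"rx":0,"ry":0,"rz":0,"hand":0.6},{"x":-30,"y":8,"z":0,"rx":0,"ry":0,"rz":0,"hand":0.6},{"x":-34,"y":9,"z":0,"rx":0,"ry":0,"rz":0,"hand":0.6}]'
python3 -m inch '[{"x":0,"y":0,"z":0,"rx":0,"ry":0,"rz":0,"hand":0.6},{"x":0,"y":0,"z":0,"rx":0,"ry":0,"rz":0,"hand":0.6}]'
python3 - <<'E'
from h import *; import cv2
s=monitor.read_state();im=vision.snapshot("wrist");print(s["tool_pos"])
print([proj("wrist",np.array(p),s)/.7 for p in ((.54,.005,.028),(.54,-.071,.062))])
cv2.imwrite("pics/w8.png",cv2.resize(im,(800,600),interpolation=cv2.INTER_CUBIC))
E
```

```text
t: 12.0
tool_pos: [0.4796, 0.252, 0.0474]
ee_rot: [[-0.0, 1.0, 0.009], [1.0, -0.0, 0.003], [0.003, 0.009, -1.0]]
wrist_force: [1.2, 1.6, 0.8]
width: 0.601
gripper_force: 0.0
t: 12.67
tool_pos: [0.5411, 0.0052, 0.0422]
ee_rot: [[-0.001, 1.0, 0.001], [1.0, 0.001, 0.0], [0.0, 0.001, -1.0]]
wrist_force: [0.9, 0.1, -0.0]
width: 0.602
gripper_force: 0.0
t: 12.83
tool_pos: [0.5417, 0.0046, 0.0421]
ee_rot: [[0.004, 1.0, 0.002], [1.0, -0.004, 0.0], [0.0, 0.002, -1.0]]
wrist_force: [0.5, -0.2, 0.4]
width: 0.602
gripper_force: 0.0
[0.5417 0.0046 0.0421]
[array([389.5236, 338.1377]), array([390.1961, 525.2273])]
```

View pics/w8.png

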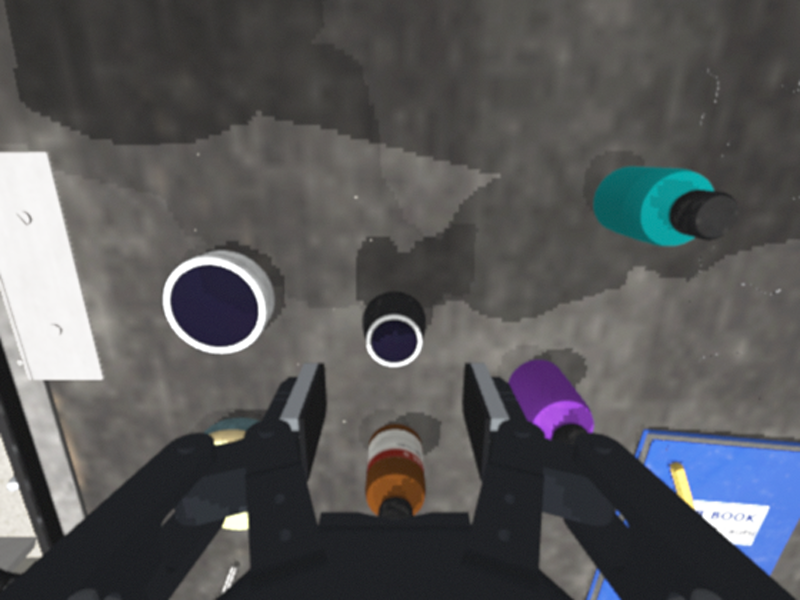

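Eyeglass top at (394,340), under 2 mm from prediction, and it's the only black eyecup there. Descend and grip.

```bash

python3 -m inch '[{"x":0,"y":0,"z":25,"rx":0,"ry":0,"rz":0,"hand":0.6},{"x":0,"y":0,"z":25,"rx":0,"ry":0,"rz":0,"hand":0.6},{"x":0,"y":0,"z":12,"rx":0,"ry":0,"rz":0,"hand":0.6},{"x":0,"y":0,"z":0,"rx":0,"ry":0,"rz":0,"hand":0.6},{"x":0,"y":0,"z":0,"rx":0,"ry":0,"rz":0,"hand":0},{"x":0,"y":0,"z":0,"rx":0,"ry":0,"rz":0,"hand":0},{"x":0,"y":0,"z":0,"rx":0,"ry":0,"rz":0,"hand":0},{"x":0,"y":0,"z":0,"rx":0,"ry":0,"rz":0,"hand":0}]'
```

```text
t: 13.55
tool_pos: [0.5417, 0.0066, -0.0193]
ee_rot: [[-0.001, 1.0, 0.003], [1.0, 0.001, -0.0], [-0.0, 0.003, -1.0]]
wrist_force: [0.8, 0.1, -0.1]
width: 0.317
gripper_force: 58.4
```

```bash

python3 -m inch '[{"x":0,"y":0,"z":-30,"rx":0,"ry":0,"rz":0,"hand":0},{"x":0,"y":0,"z":-30,"rx":0,"ry":0,"rz":0,"hand":0},{"x":32,"y":2,"z":0,"rx":0,"ry":0,"rz":0,"hand":0},{"x":32,"y":2,"z":0,"rx":0,"ry":0,"rz":0,"hand":0},{"x":32,"y":2,"z":0,"rx":0,"ry":0,"rz":0,"hand":0},{"x":32,"y":2,"z":0,"rx":0,"ry":0,"rz":0,"hand":0},{"x":32,"y":3,"z":0,"rx":0,"ry":0,"rz":0,"hand":0}]'
python3 -m inch '[{"x":33,"y":3,"z":0,"rx":0,"ry":0,"rz":0,"hand":0},{"x":33,"y":2,"z":0,"rx":0,"ry":0,"rz":0,"hand":0},{"x":33,"y":2,"z":0,"rx":0,"ry":0,"rz":0,"hand":0},{"x":33,"y":2,"z":0,"rx":0,"ry":0,"rz":0,"hand":0},{"x":33,"y":3,"z":0,"rx":0,"ry":0,"rz":0,"hand":0},{"x":0,"y":0,"z":0,"rx":0,"ry":0,"rz":0,"hand":0},{"x":0,"y":0,"z":0,"rx":0,"ry":0,"rz":0,"hand":0}]'
```

```text
t: 14.13
tool_pos: [0.5519, 0.1679, 0.0405]
ee_rot: [[0.0, 1.0, 0.002], [1.0, -0.0, 0.0], [0.0, 0.002, -1.0]]
wrist_force: [0.4, 0.6, -0.2]
width: 0.322
gripper_force: 58.6
t: 14.72
tool_pos: [0.5638, 0.3334, 0.04]
ee_rot: [[-0.003, 1.0, 0.002], [1.0, 0.003, 0.001], [0.001, 0.002, -1.0]]
wrist_force: [0.0, 0.2, -0.8]
width: 0.317
gripper_force: 58.6
```

```bash

python3 -m inch '[{"x":0,"y":0,"z":20,"rx":0,"ry":0,"rz":0,"hand":0},{"x":0,"y":0,"z":20,"rx":0,"ry":0,"rz":0,"hand":0},{"x":0,"y":0,"z":10,"rx":0,"ry":0,"rz":0,"hand":0},{"x":0,"y":0,"z":0,"rx":0,"ry":0,"rz":0,"hand":0},{"x":0,"y":0,"z":0,"rx":0,"ry":0,"rz":0,"hand":0}]'
python3 -m inch '[{"x":0,"y":0,"z":0,"rx":0,"ry":0,"rz":0,"hand":0.5},{"x":0,"y":0,"z":0,"rx":0,"ry":0,"rz":0,"hand":0.5},{"x":0,"y":0,"z":0,"rx":0,"ry":0,"rz":0,"hand":0.5},{"x":0,"y":0,"z":-20,"rx":0,"ry":0,"rz":0,"hand":0.5},{"x":0,"y":0,"z":-35,"rx":0,"ry":0,"rz":0,"hand":0.6},{"x":0,"y":0,"z":-20,"rx":0,"ry":0,"rz":0,"hand":0.6}]'
python3 -m inch '[{"x":-33,"y":-2,"z":0,"rx":0,"ry":0,"rz":0,"hand":0.6},{"x":-33,"y":-2,"z":0,"rx":0,"ry":0,"rz":0,"hand":0.6},{"x":-33,"y":-2,"z":0,"rx":0,"ry":0,"rz":0,"hand":0.6},{"x":-33,"y":-2,"z":0,"rx":0,"ry":0,"rz":0,"hand":0.6},{"x":-33,"y":-2,"z":0,"rx":0,"ry":0,"rz":0,"hand":0.6},{"x":-33,"y":-2,"z":0,"rx":0,"ry":0,"rz":0,"hand":0.6}]'
python3 -m inch '[{"x":-33,"y":-2,"z":0,"rx":0,"ry":0,"rz":0,"hand":0.6},{"x":-33,"y":-2,"z":0,"rx":0,"ry":0,"rz":0,"hand":0.6},{"x":-33,"y":-2,"z":0,"rx":0,"ry":0,"rz":0,"hand":0.6},{"x":-33,"y":-2,"z":0,"rx":0,"ry":0,"rz":0,"hand":0.6},{"x":-33,"y":-2,"z":0,"rx":0,"ry":0,"rz":0,"hand":0.6},{"x":-33,"y":0,"z":0,"rx":0,"ry":0,"rz":0,"hand":0.6},{"x":0,"y":0,"z":0,"rx":0,"ry":0,"rz":0,"hand":0.55},{"x":0,"y":0,"z":0,"rx":0,"ry":0,"rz":0,"hand":0.55}]'
python3 - <<'E'
from h import *; import cv2
s=monitor.read_state();im=vision.snapshot("wrist");print(s["tool_pos"])
print([proj("wrist",np.array(p),s)/.7 for p in ((.541,-.071,.062),(.541,-.071,.045))])
cv2.imwrite("pics/w9.png",cv2.resize(im,(800,600),interpolation=cv2.INTER_CUBIC))
E
```

```text
t: 15.13
tool_pos: [0.5635, 0.3301, -0.0102]
ee_rot: [[0.001, 1.0, -0.0], [1.0, -0.001, -0.0], [-0.0, -0.0, -1.0]]
wrist_force: [0.2, -0.3, 0.1]
width: 0.319
gripper_force: 59.2
t: 15.63
tool_pos: [0.5641, 0.3315, 0.067]
ee_rot: [[0.0, 1.0, 0.001], [1.0, -0.0, 0.001], [0.001, 0.001, -1.0]]
wrist_force: [1.0, 0.1, 1.6]
width: 0.598
gripper_force: 0.0
t: 16.13
tool_pos: [0.5513, 0.1319, 0.0648]
ee_rot: [[-0.0, 1.0, 0.001], [1.0, 0.0, 0.0], [0.0, 0.001, -1.0]]
wrist_force: [0.9, -1.1, 0.3]
width: 0.601
gripper_force: 0.0
t: 16.8
tool_pos: [0.5417, -0.0663, 0.0648]
ee_rot: [[0.004, 1.0, 0.001], [1.0, -0.004, 0.0], [0.0, 0.001, -1.0]]
wrist_force: [-0.7, 0.6, 0.5]
width: 0.549
gripper_force: 0.0
[ 0.5417 -0.0663  0.0648]
[array([391.6141, 358.9908]), array([391.7856, 342.8903])]
```

View pics/w9.png

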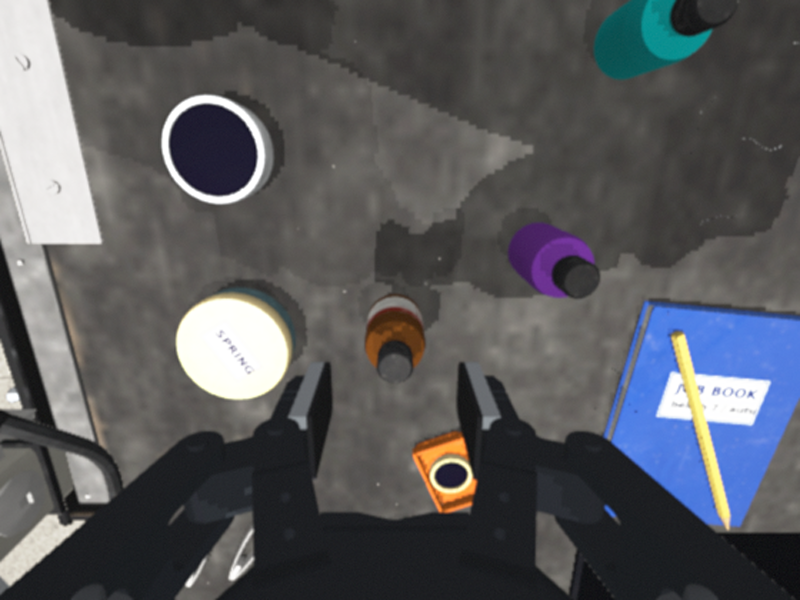

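The brown bottle's cap is at (395,361). The purple one at (550,260) and turquoise one at (655,40) are not meant. Shift 5 mm in −y, descend and grip.

```bash

python3 -m inch '[{"x":-5,"y":0,"z":0,"rx":0,"ry":0,"rz":0,"hand":0.55},{"x":0,"y":0,"z":25,"rx":0,"ry":0,"rz":0,"hand":0.55},{"x":0,"y":0,"z":25,"rx":0,"ry":0,"rz":0,"hand":0.55},{"x":0,"y":0,"z":21,"rx":0,"ry":0,"rz":0,"hand":0.55},{"x":0,"y":0,"z":0,"rx":0,"ry":0,"rz":0,"hand":0.55},{"x":0,"y":0,"z":0,"rx":0,"ry":0,"rz":0,"hand":0}]'
python3 -m inch '[{"x":0,"y":0,"z":0,"rx":0,"ry":0,"rz":0,"hand":0},{"x":0,"y":0,"z":0,"rx":0,"ry":0,"rz":0,"hand":0},{"x":0,"y":0,"z":0,"rx":0,"ry":0,"rz":0,"hand":0}]'
```

```text
t: 17.35
tool_pos: [0.54, -0.0683, -0.0073]
ee_rot: [[-0.002, 1.0, -0.003], [1.0, 0.002, 0.001], [0.001, -0.003, -1.0]]
wrist_force: [0.1, -0.8, -0.4]
width: 0.42
gripper_force: 0.0
t: 17.6
tool_pos: [0.5429, -0.0697, -0.005]
ee_rot: [[-0.0, 1.0, 0.003], [1.0, 0.0, -0.001], [-0.001, 0.003, -1.0]]
wrist_force: [0.7, 0.0, -1.5]
width: 0.333
gripper_force: 59.1
```

```bash

python3 -m inch '[{"x":0,"y":0,"z":-35,"rx":0,"ry":0,"rz":0,"hand":0},{"x":0,"y":0,"z":-35,"rx":0,"ry":0,"rz":0,"hand":0},{"x":34,"y":-5,"z":0,"rx":0,"ry":0,"rz":0,"hand":0},{"x":34,"y":-5,"z":0,"rx":0,"ry":0,"rz":0,"hand":0},{"x":34,"y":-5,"z":0,"rx":0,"ry":0,"rz":0,"hand":0},{"x":34,"y":-5,"z":0,"rx":0,"ry":0,"rz":0,"hand":0},{"x":34,"y":-5,"z":0,"rx":0,"ry":0,"rz":0,"hand":0},{"x":34,"y":-5,"z":0,"rx":0,"ry":0,"rz":0,"hand":0}]'
python3 -m inch '[{"x":34,"y":-5,"z":0,"rx":0,"ry":0,"rz":0,"hand":0},{"x":34,"y":-5,"z":0,"rx":0,"ry":0,"rz":0,"hand":0},{"x":34,"y":-6,"z":0,"rx":0,"ry":0,"rz":0,"hand":0},{"x":34,"y":-6,"z":0,"rx":0,"ry":0,"rz":0,"hand":0},{"x":34,"y":-6,"z":0,"rx":0,"ry":0,"rz":0,"hand":0},{"x":34,"y":-6,"z":0,"rx":0,"ry":0,"rz":0,"hand":0},{"x":0,"y":0,"z":0,"rx":0,"ry":0,"rz":0,"hand":0},{"x":0,"y":0,"z":0,"rx":0,"ry":0,"rz":0,"hand":0}]'
```

```text
t: 18.27
tool_pos: [0.5118, 0.136, 0.0648]
ee_rot: [[0.0, 1.0, 0.002], [1.0, -0.0, 0.0], [0.0, 0.002, -1.0]]
wrist_force: [0.1, 0.6, 0.2]
width: 0.335
gripper_force: 59.5
t: 18.93
tool_pos: [0.4776, 0.3404, 0.0644]
ee_rot: [[-0.003, 1.0, 0.002], [1.0, 0.003, 0.001], [0.001, 0.002, -1.0]]
wrist_force: [-0.7, -1.0, -0.5]
width: 0.336
gripper_force: 59.5
```

```bash

python3 -m inch '[{"x":0,"y":0,"z":20,"rx":0,"ry":0,"rz":0,"hand":0},{"x":0,"y":0,"z":20,"rx":0,"ry":0,"rz":0,"hand":0},{"x":0,"y":0,"z":15,"rx":0,"ry":0,"rz":0,"hand":0},{"x":0,"y":0,"z":5,"rx":0,"ry":0,"rz":0,"hand":0},{"x":0,"y":0,"z":0,"rx":0,"ry":0,"rz":0,"hand":0},{"x":0,"y":0,"z":0,"rx":0,"ry":0,"rz":0,"hand":0}]'
python3 -m inch '[{"x":0,"y":0,"z":0,"rx":0,"ry":0,"rz":0,"hand":0.5},{"x":0,"y":0,"z":0,"rx":0,"ry":0,"rz":0,"hand":0.5},{"x":0,"y":0,"z":0,"rx":0,"ry":0,"rz":0,"hand":0.5},{"x":0,"y":0,"z":0,"rx":0,"ry":0,"rz":0,"hand":0.5},{"x":0,"y":0,"z":-25,"rx":0,"ry":0,"rz":0,"hand":0.5},{"x":0,"y":0,"z":-35,"rx":0,"ry":0,"rz":0,"hand":0.5},{"x":0,"y":0,"z":-25,"rx":0,"ry":0,"rz":0,"hand":0.5}]'
python3 -m inch '[{"x":-20,"y":0,"z":-10,"rx":0,"ry":0,"rz":0,"hand":0.5},{"x":-30,"y":0,"z":-10,"rx":0,"ry":0,"rz":0,"hand":0.5},{"x":-30,"y":0,"z":-10,"rx":0,"ry":0,"rz":0,"hand":0.5},{"x":-30,"y":0,"z":0,"rx":0,"ry":0,"rz":0,"hand":0.5},{"x":-20,"y":0,"z":0,"rx":0,"ry":0,"rz":0,"hand":0.5},{"x":0,"y":0,"z":0,"rx":0,"ry":0,"rz":0,"hand":0.5},{"x":0,"y":0,"z":0,"rx":0,"ry":0,"rz":0,"hand":0.5}]'
python3 - <<'E'
from h import *; import cv2
a=vision.snapshot("wrist");b=vision.snapshot("side")
cv2.imwrite("pics/end.png",np.hstack([cv2.resize(a,(400,300)),cv2.resize(b[230:380,140:340],(400,300),interpolation=cv2.INTER_CUBIC)]))
E
```

```text
t: 19.43
tool_pos: [0.4781, 0.3376, 0.0041]
ee_rot: [[0.001, 1.0, 0.001], [1.0, -0.001, 0.0], [0.0, 0.001, -1.0]]
wrist_force: [0.8, 0.3, 0.3]
width: 0.334
gripper_force: 59.5
t: 20.02
tool_pos: [0.4776, 0.3385, 0.0904]
ee_rot: [[-0.0, 1.0, 0.0], [1.0, 0.0, 0.0], [0.0, 0.0, -1.0]]
wrist_force: [1.2, 1.2, 0.5]
width: 0.5
gripper_force: 0.0
t: 20.6
tool_pos: [0.4776, 0.2078, 0.1189]
ee_rot: [[0.002, 1.0, 0.0], [1.0, -0.002, 0.001], [0.001, 0.0, -1.0]]
wrist_force: [0.1, -0.4, 0.2]
width: 0.499
gripper_force: 0.0
```

View pics/end.png

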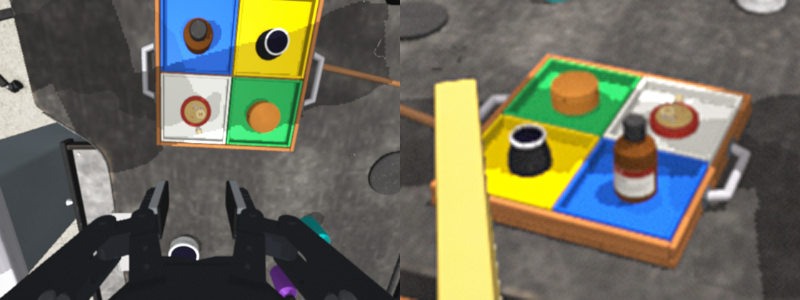

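All four things stand upright and flat, near the middle of their own compartments: bottle (198,32), eyeglass (272,43), movement (196,110), amber (264,117). The tins weren't touched, so I'm handing in.

```bash
python3 -c "
from station import workorder; print(workorder.finish_job())"
```

```text
the job is handed in; nothing more can be done
None
```

I packed the caddy and handed the job in at about 21 s: bottle in blue, eyeglass in yellow, amber box in green and movement holder in white, all upright in the final pictures, with both tins left alone; the hand-in call gave no verdict.

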